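# Feed the next blue attenuator to the test stand

## Task

Take the front blue-banded attenuator out of its sloped roller lane, letting the blue ones behind it roll down so that the next one rests at the front stop. Lay it lengthwise and centred in the white V-shaped saddle of the test stand, lowering it all the way into the saddle before you let go. That next one must not be taken out of the lane.

Things in the scene. Friction and masses are not known exactly. Their poses are not given: they have to be found in the camera images.
- blue_first: Front attenuator of the blue lane, to be moved, 0.11-0.21 kg: black finned round body with a blue band, 40 mm diameter, 40 mm long, with a brass stub (16 mm diameter, 10 mm long) at each end, 60 mm over all. Origin at its centre; y is its long axis (ends alike), level across the lane; x and z turn as it rolls. Grip it from above by its flat brass ends, fingers outside the lane walls.
- blue_second: Second attenuator of the blue lane, of the same shape and size and frame, touching the first on its uphill side, centres about 40 mm apart. When the first is lifted out it rolls down by itself to the front stop. A third lies behind it.
- blue_rack: Fixed grey rack with rollers and blue end plates. Origin on the table under the centre of the part at the front stop (centre 95 mm up). x uphill (10 degrees) away from the robot to 175 mm, y across, z up. Lane and stop are 52 mm wide, nothing beside them above the 6 mm foot; stop ends 4 mm above the part's axis. A red rack with red parts is a bystander; racks and stand are in any order, 180+ mm apart.
- cradle: Fixed test stand: dark foot 100 x 90 mm, post, white V saddle. Origin on the table under its centre, z up. The groove runs along y, 34 mm long, open at the ends, 45 degree sides, bottom 67 mm and rims 89 mm above the table, mouth 45 mm in x. A seated attenuator lies along y (either way), its centre 95 mm above the origin, its ends overhanging the saddle by 13 mm, free for the fingers.
Things that resemble listed ones, but are neither listed nor needed, are in the scene too. Leave any orange look-alike of the blue_second alone.

How it is judged:
On the way, in this order (a step that is already met when the one before it is completed fails the run):
1. the first blue attenuator is lifted clear of the lane and the second has rolled to the front stop (distance between blue_first and blue_second above 0.05 m and x of blue_second in the frame of blue_rack between -0.012 and 0.012 m and y of blue_second in the frame of blue_rack between -0.012 and 0.012 m and z of blue_second in the frame of blue_rack between 0.085 and 0.105 m), for 0.2 s.
2. the first blue attenuator is down in the saddle while the fingers still hold it (x of blue_first in the frame of cradle between -0.01 and 0.01 m and y of blue_first in the frame of cradle between -0.015 and 0.015 m and z of blue_first in the frame of cradle between 0.087 and 0.103 m and angle between the y axis of blue_first and the y axis of cradle, either way round below 0.2 rad and contact force between the fingers and blue_first above 0.5 N), for 0.04 s.
At the end, for the whole second after the job is handed in: First blue attenuator at rest in the saddle: centre within 10 mm across the groove, 15 mm along it, 8 mm in height of its seated place, axis within 0.2 rad of the groove. Second at rest at the blue front stop: within 12 mm in the rack's x and y, 10 mm in height (x of blue_first in the frame of cradle between -0.01 and 0.01 m and y of blue_first in the frame of cradle between -0.015 and 0.015 m and z of blue_first in the frame of cradle between 0.087 and 0.103 m and angle between the y axis of blue_first and the y axis of cradle, either way round below 0.2 rad and x of blue_second in the frame of blue_rack between -0.012 and 0.012 m and y of blue_second in the frame of blue_rack between -0.012 and 0.012 m and z of blue_second in the frame of blue_rack between 0.085 and 0.105 m and linear speed of each of blue_first, blue_second below 0.02 m/s); the robot touches nothing.
It fails at once if the second blue attenuator is taken out of its lane (z of blue_second in the frame of blue_rack above 0.135 m or z of blue_second in the frame of blue_rack below 0.07 m or x of blue_second in the frame of blue_rack above 0.075 m).
It also fails if it takes over 40 s, if anything falls off the work surface, if the arm or the gripper's body presses on something with over 40 N, if the wrist force passes 120 N, or if a joint passes its speed limit or range.

## Robot

A 6-joint arm with a two-finger parallel gripper is mounted at the origin on the work surface. World frame = base frame: x ahead of the robot, y to its left, z up, the work surface at z = 0. Lengths are in m, angles in rad, forces in N, time in s.
With the tool pointing down it reaches from about 0.425 to 1.125 m from the base axis. Payload 14.9 kg.
Tool frame: the origin (TCP) lies on the mounting face of the last link; the fingertips stand 191 mm ahead of it and the grasp point (between the pads) lies 172 mm ahead of it (env.tips_ahead is the distance from the TCP to the fingertips, in m); z points along the fingers, x is the direction in which the jaws open and shut, and the axes are right-handed (so a half turn about z gives the same grasp; the last joint's range is limited). The gripper opens to 91 mm and grips with 3 to 60 N. Pads are 32 mm wide; open, the fingers measure 118 mm over their backs; the gripper's body (76 mm by 178 mm) begins 60 mm behind the grasp point.
Start: joints at [1.086, 0.379, 1.734, -0, 1.028, -0.033], TCP at [0.306, 0.63, 0.405] pointing down, gripper open.
Joint ranges: [-2.77, 2.77], [-0.74, 2.19], [0, 2.66], [-1.06, 4.2], [0.31, 2.87], [-3.08, 3.08]. Speed limits (rad/s): [1.89, 1.89, 2.39, 3.14, 3.14, 3.14].

## Interface

Orientations are given as a rotation vector (axis times angle).
In Python, from bench import env gives the robot as it stands.
- The arm moves only by the tool arm_command, never from a script. Its argument "steps" is a list that holds one entry, the list of rows, each a list of 7 numbers: the shift along the tool's x, y, z in m, then the turn, a rotation vector about the tool's x, y, z in degrees, then the gripper's target within -1 to 1 (fully open at 1, half-way at 0, shut at -1). A call has 1 to 20 rows; each row is the pose to reach, as a shift and turn from the pose commanded when the call began, along the tool's axes at that moment; what a row does not reach only later rows make up. A row lasts 1/8 s, in which the tool goes at most 62.5 mm and 10.7 degrees, less where a joint would pass 70% of its speed; a pose out of reach is approached as far as the arm can. A call with a gripper value outside its range is refused whole. The fingers move at their own pace and stop on an object; "force" is the grip in N (left out, the last holds). Time passes only in rows, so rows that repeat a pose let the fingers close. It gives the time, the measured TCP pose, the force and the opening at its end, in the units of the state.
- env.get_obs(): the state, without advancing time (a new reading comes with each control period).
- env.grab_frame(name): name is "side" or "top" or "wrist"; returns the picture (400x640x3 uint8, red, green, blue); there is no depth.
- env.camera_model(name): a dict with "intrinsics" (3x3 intrinsics, pixels), "R" (3x3) and "t" (3): a world point X has camera coordinates R X + t; the wrist camera has in their place "hand_eye" (4x4, takes a point from camera to tool coordinates, whose origin is the TCP and whose axes are the tool frame's). Camera axes: x right, y down, z forward; pixel columns grow to the right and rows downward; lengths in m; the calibration is good to about 2 mm. A picture is of the moment at which its call begins: read the wrist's pose just before it. camera_model takes no time and is no camera call.
- env.finish_job(): hands the job in, once; it reports no verdict.
Trained networks look in the newest picture that a camera, given by its name, has taken for a name from the list of things; names that differ only in an ending like _2 or _b are one class to them, and where a whole thing is asked for, a point or a joint stands for the part that bears it (a point fixed in the world has none). Each returns a list of dicts, best first, with "score" (0 to 1); they miss things now and then, are a little off and sometimes report something else, mostly with a low value. They report only what shows in the picture. A call takes as long as a camera call. They do not tell look-alikes from the thing itself.
- env.spot_in(camera, thing): "xy" ([column, row] in pixels, amid what is visible of it).
- env.regions_of(camera, thing): "region" (400x640 bool, what is visible of it) and "xy" ([column, row] in pixels, amid what is visible of it).
The state is a dict: "time_s": time; "q": joint angles; "qvel": joint speeds; "tau": joint torques, N m; "ee_pos": TCP position; "tool_rot": TCP orientation; "ft_force": force on the tool from outside, world axes, zero at the start; "ft_torque": the same for the moment, N m; "opening": finger opening in m.
Only numpy, scipy, OpenCV 4.12 (cv2) and the standard library are available. Lean on these libraries where they do the work, as an engineer would, in place of code of your own. Each camera call takes 0.05 s, during which the arm holds its last target.

## Working session

There is one attempt and no reset: what is moved stays moved. The work goes in short steps, Python scripts to look and compute and a tool call to move; the robot and the scene stay as the last step left them, time stands still between calls to the robot, and variables do not carry over. Pictures are saved under pics/ and viewed, and the job is handed in when it is done.

Besides the shell and the picture viewer there is one more tool, called after "Emit:" in YAML: its name, and indented under it one key for each argument. arm_command: Moves the arm, as the interface text tells. Its arguments: {"type":"object","properties":{"steps":{"type":"array"},"force":{"type":"number"}},"required":["steps"]}

```bash
mkdir -p pics
python3 - <<'E'
from bench import env
import cv2
for n in ["side","top","wrist"]:
    f=env.grab_frame(n); cv2.imwrite(f"pics/{n}0.png",f[:,:,::-1])
    m=env.camera_model(n); print(n,{k:(v.round(4).tolist() if hasattr(v,'round') else v) for k,v in m.items()})
o=env.get_obs()
for k,v in o.items(): print(k,v)
print(env.tips_ahead)
for c in ["side","top"]:
  for t in ["blue_first","cradle","blue_rack"]:
    print(c,t,[(d['xy'],d['score']) for d in env.spot_in(c,t)])
E
```

```text
side {'intrinsics': [[364.8012, 0.0, 319.0269], [0.0, 364.8012, 199.7873], [0.0, 0.0, 1.0]], 'R': [[0.9124, -0.4087, -0.0237], [-0.2582, -0.5296, -0.808], [0.3177, 0.7433, -0.5887]], 't': [-0.4249, 0.1849, 0.5573]}
top {'intrinsics': [[482.4692, 0.0, 310.984], [0.0, 482.4692, 185.8969], [0.0, 0.0, 1.0]], 'R': [[-0.0007, -0.9993, -0.0362], [-0.9829, 0.0074, -0.1842], [0.1843, 0.0354, -0.9822]], 't': [0.018, 0.4798, 0.8965]}
wrist {'intrinsics': [[315.007, 0.0, 322.1594], [0.0, 315.007, 204.9375], [0.0, 0.0, 1.0]], 'hand_eye': [[1.0, -0.0006, -0.0011, 0.0006], [0.0008, 0.9712, 0.2382, -0.0662], [0.001, -0.2382, 0.9712, 0.0214], [0.0, 0.0, 0.0, 1.0]]}
time_s 0.15
q [ 1.08568114e+00  3.79307755e-01  1.73460170e+00  4.08226864e-06
  1.02849560e+00 -3.32825968e-02]
qvel [ 0.00024098 -0.00147146 -0.00067181 -0.00088939 -0.00031275 -0.00144419]
tau [ 2.29273581e-03 -7.64102054e+01 -4.34659839e+01  6.51369919e-02
  4.09430126e-02 -2.90896075e-06]
ee_pos [0.30556793 0.62964978 0.40424738]
tool_rot [ 2.66225306e+00  1.66717344e+00 -1.10609417e-03]
ft_force [ 1.04948286 -0.03857987  0.4486343 ]
ft_torque [ 0.00363784 -0.00875627 -0.01960457]
opening 0.09105163975667206
0.1908
side blue_first [([284.8, 139.2], 0.77)]
side cradle [([355.0, 222.0], 0.94)]
side blue_rack [([321.6, 158.8], 0.94)]
top blue_first [([194.2, 181.2], 0.92)]
top cradle []
top blue_rack [([213.2, 133.3], 0.98)]
```

View pics/side0.png

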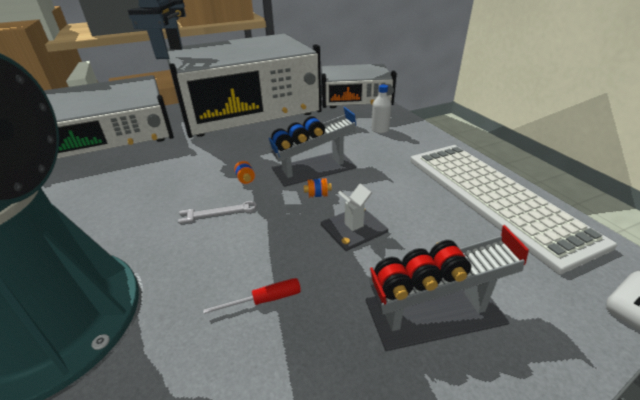

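View pics/top0.png

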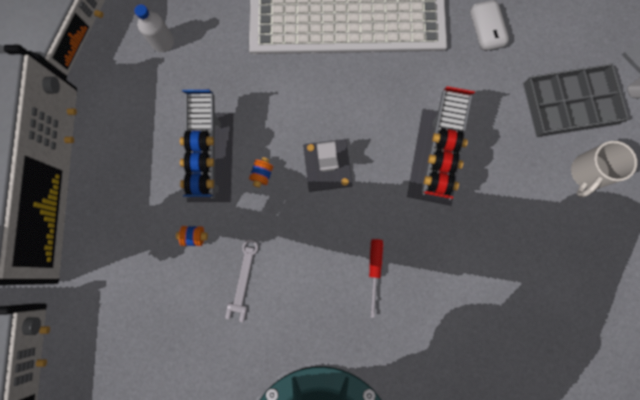

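View pics/wrist0.png

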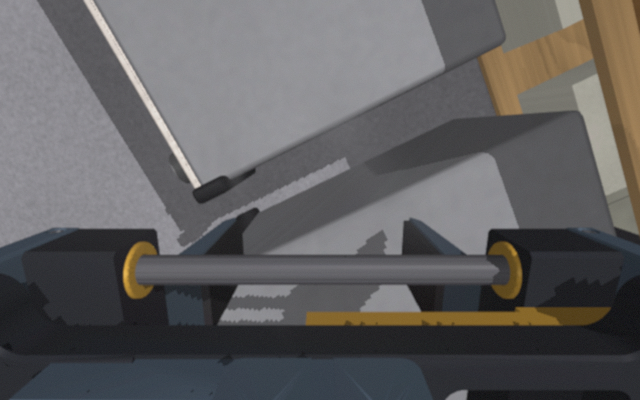

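Top view: blue rack at about (198,145), with the front part at (197,181); the saddle is at (327,155), and the orange parts on the table are bystanders. I'll enlarge these areas.

Run:
```python
import cv2,numpy as np
t=cv2.imread("pics/top0.png")
a=cv2.resize(t[80:215,160:240],None,fx=4.4,fy=4.4,interpolation=cv2.INTER_CUBIC)
b=cv2.resize(t[120:200,290:370],None,fx=5,fy=5,interpolation=cv2.INTER_CUBIC)
c=np.zeros((600,800,3),np.uint8); c[:a.shape[0],:a.shape[1]]=a; c[:b.shape[0],360:360+b.shape[1]]=b
cv2.imwrite("pics/z.png",c)
s=cv2.imread("pics/side0.png")[170:260,300:410]
cv2.imwrite("pics/zs.png",cv2.resize(s,None,fx=6,fy=6,interpolation=cv2.INTER_CUBIC))
```

```text
(no output)
```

View pics/z.png

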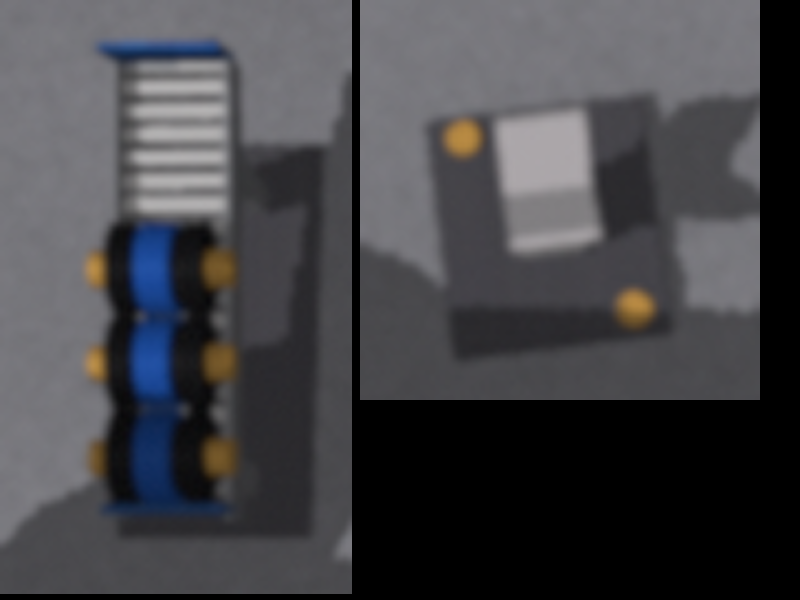

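View pics/zs.png

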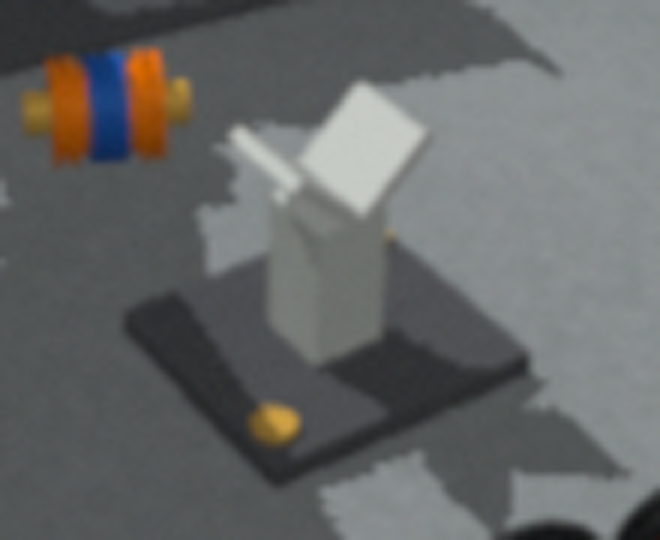

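```bash
cat > h.py <<'E'
import numpy as np, cv2
from bench import env
from scipy.spatial.transform import Rotation as Ro
def cam(n,o=None):
    m=env.camera_model(n); K=np.array(m['intrinsics'])
    if 'R' in m: return K,np.array(m['R']),np.array(m['t'])
    H=np.array(m['hand_eye']); T=np.eye(4); T[:3,:3]=Ro.from_rotvec(o['tool_rot']).as_matrix(); T[:3,3]=o['ee_pos']
    C=np.linalg.inv(T@H); return K,C[:3,:3],C[:3,3]
def back(c,px,z):
    K,R,t=c; px=np.atleast_2d(px).astype(float); z=np.broadcast_to(z,len(px))
    d=(np.c_[px,np.ones(len(px))]@np.linalg.inv(K).T)@R; C=-R.T@t
    return C+d*((z-C[2])/d[:,2])[:,None]
def proj(c,X):
    K,R,t=c; p=(np.atleast_2d(X)@R.T+t)@K.T; return p[:,:2]/p[:,2:]
E
python3 - <<'E'
from h import *
c=cam('top')
za=lambda x,y:(x/4.4+160,y/4.4+80); zb=lambda x,y:((x-360)/5+290,y/5+120)
print("saddle z.089",back(c,[zb(495,122),zb(583,108),zb(600,240),zb(512,253)],0.089).round(4))
print("foot",back(c,[zb(428,123),zb(655,95),zb(672,330),zb(455,358)],0.008).round(4))
# stubs L and R per part front..back; stub tops
print("band",back(c,[za(155,458),za(152,362),za(152,268)],[.115,.122,.129]).round(4))
print("stubsL",back(c,[za(88,460),za(88,363),za(88,268)],[.097,.104,.111]).round(4))
print("stubsR",back(c,[za(236,458),za(237,360),za(236,268)],[.095,.102,.109]).round(4))
print("endplate",back(c,[za(100,50),za(220,46)],[.13]*2).round(4))
print("stop",back(c,[za(103,510),za(228,508)],[.099]*2).round(4))
E
```

```text
saddle z.089 [[ 0.5512  0.003   0.089 ]
 [ 0.5564 -0.0302  0.089 ]
 [ 0.5053 -0.036   0.089 ]
 [ 0.5006 -0.0032  0.089 ]]
foot [[ 0.5736  0.0326  0.008 ]
 [ 0.5846 -0.0611  0.008 ]
 [ 0.486  -0.0664  0.008 ]
 [ 0.4751  0.0214  0.008 ]]
band [[0.4717 0.2244 0.115 ]
 [0.5108 0.2255 0.122 ]
 [0.5491 0.2252 0.129 ]]
stubsL [[0.4745 0.2581 0.097 ]
 [0.515  0.2579 0.104 ]
 [0.5546 0.2578 0.111 ]]
stubsR [[0.4753 0.1955 0.095 ]
 [0.5162 0.1949 0.102 ]
 [0.5545 0.1951 0.109 ]]
endplate [[0.6444 0.2513 0.13  ]
 [0.6454 0.2003 0.13  ]]
stop [[0.4527 0.25   0.099 ]
 [0.4532 0.1971 0.099 ]]
```

Run:
```python
from h import *
s=cam('side')
for lo,up in [((187,137),(170,52)),((322,118),(320,55)),((172,140),(165,88))]:
    b=back(s,lo,0)[0]
    zs=np.linspace(0,.5,101); p=proj(s,np.c_[np.tile(b[:2],(101,1)),zs])
    print(b.round(3), zs[np.argmin(abs(p[:,1]-up[1]))])
o=env.get_obs()
R=Ro.from_rotvec(o['tool_rot']); print(R.as_matrix().round(3))
d=np.array([.475,.227,.400])-o['ee_pos']
print("tool shift",R.inv().apply(d).round(4))
Rt=np.array([[0,1,0],[1,0,0],[0,0,-1.]]).T
print("turn",np.rad2deg((R.inv()*Ro.from_matrix(Rt)).as_rotvec()).round(2))
```

```text
[0.292 0.551 0.   ] 0.23500000000000001
[ 0.697  0.494 -0.   ] 0.19
[ 0.25   0.551 -0.   ] 0.15
[[ 0.437  0.9   -0.   ]
 [ 0.9   -0.437 -0.   ]
 [-0.    -0.    -1.   ]]
tool shift [-0.2884  0.3282  0.0047]
turn [-0.000e+00  1.000e-02 -2.589e+01]
```

Emit:
arm_command:
  steps:
    - [[0, 0, -0.05, 0, 0, 0, 1], [0, 0, -0.1, 0, 0, 0, 1], [-0.03, 0.03, -0.1, 0, 0, 0, 1], [-0.07, 0.08, -0.1, 0, 0, 0, 1], [-0.11, 0.125, -0.1, 0, 0, -4, 1], [-0.15, 0.17, -0.1, 0, 0, -9, 1], [-0.19, 0.215, -0.08, 0, 0, -14, 1], [-0.23, 0.26, -0.06, 0, 0, -19, 1], [-0.26, 0.3, -0.03, 0, 0, -24, 1], [-0.2884, 0.3282, 0.0, 0, 0, -25.9, 1], [-0.2884, 0.3282, 0.0047, 0, 0, -25.9, 1], [-0.2884, 0.3282, 0.0047, 0, 0, -25.9, 1]]
  force: 25

```text
time_s: 1.95
ee_pos: [0.4751, 0.2273, 0.4003]
tool_rot: [-2.222, -2.221, -0.0]
ft_force: [-0.3, 0.3, -0.5]
opening: 0.0913
```

Run:
```python
from h import *
o=env.get_obs(); print(o['time_s'],o['ee_pos'],o['tool_rot'],o['qvel'].round(3),o['ft_force'])
for n in ['wrist','top']:
    cv2.imwrite(f'pics/{n}1.png',env.grab_frame(n)[:,:,::-1])
```

```text
1.95 [0.47506644 0.22734886 0.40025535] [-2.22195820e+00 -2.22073692e+00 -9.35178303e-05] [ 0.019 -0.012 -0.015 -0.003  0.005 -0.003] [-0.31986694  0.34117144 -0.48835686]
```

View pics/wrist1.png

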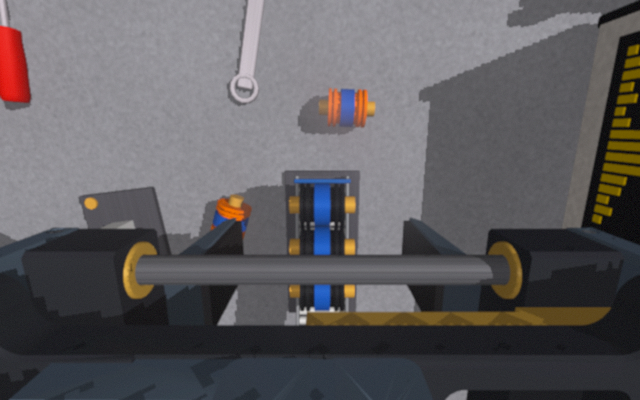

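Run:
```python
import cv2
t=cv2.imread("pics/wrist1.png")
cv2.imwrite("pics/zw.png",cv2.resize(t[165:265,270:375],None,fx=6,fy=6,interpolation=cv2.INTER_CUBIC)[:600,:])
```

```text
(no output)
```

View pics/zw.png

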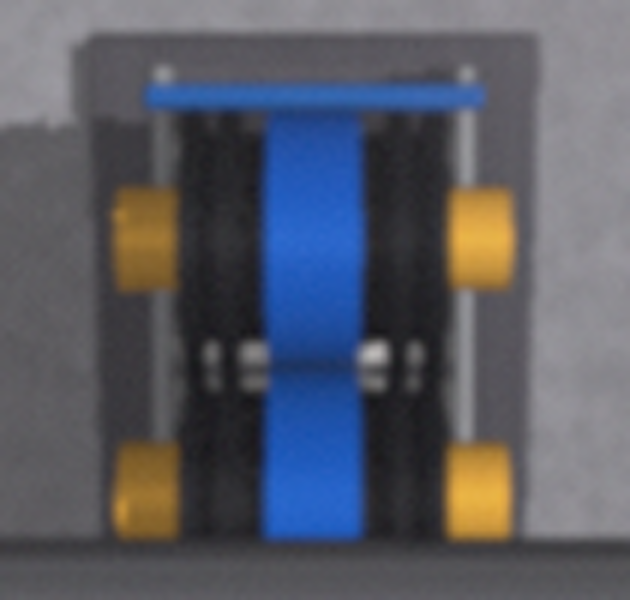

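Run:
```python
from h import *
o=env.get_obs(); c=cam('wrist',o)
z=lambda x,y:(270+x/6-.4,165+y/6-.4)
print(back(c,[z(314,239.5),z(114,239.5),z(515,239.5),z(313,492)],[.095,.095,.095,.102]).round(4))
print(back(c,[z(148,96),z(484,96)],[.099]*2).round(4))
```

```text
[[0.4787 0.2279 0.095 ]
 [0.4787 0.1969 0.095 ]
 [0.4787 0.259  0.095 ]
 [0.5176 0.2277 0.102 ]]
[[0.4555 0.203  0.099 ]
 [0.4555 0.2534 0.099 ]]
```

Emit:
arm_command:
  steps:
    - [[0, 0.0025, 0.03, 0, 0, 0, 1], [0, 0.0025, 0.07, 0, 0, 0, 1], [0, 0.0025, 0.1, 0, 0, 0, 1], [0, 0.0025, 0.12, 0, 0, 0, 1], [0, 0.0025, 0.128, 0, 0, 0, 1], [0, 0.0025, 0.128, 0, 0, 0, 1], [0, 0.0025, 0.128, 0, 0, 0, 1]]
  force: 25

```text
time_s: 2.92
ee_pos: [0.4778, 0.2274, 0.2731]
tool_rot: [2.22, 2.222, 0.002]
ft_force: [-0.3, -0.4, 0.2]
opening: 0.0912
```

Run:
```python
from h import *
o=env.get_obs(); print(o['time_s'],o['ee_pos'],o['ft_force'])
w=env.grab_frame('wrist');s=env.grab_frame('side')
v=np.zeros((600,640,3),np.uint8); v[:400]=w
v[400:600]=0; s2=cv2.resize(s[90:190,220:400],None,fx=2,fy=2); v[400:600,:360]=s2
cv2.imwrite('pics/2.png',v[:,:,::-1])
```

```text
2.925 [0.47779849 0.22741407 0.27305979] [-0.30221884 -0.38541983  0.17286029]
```

View pics/2.png

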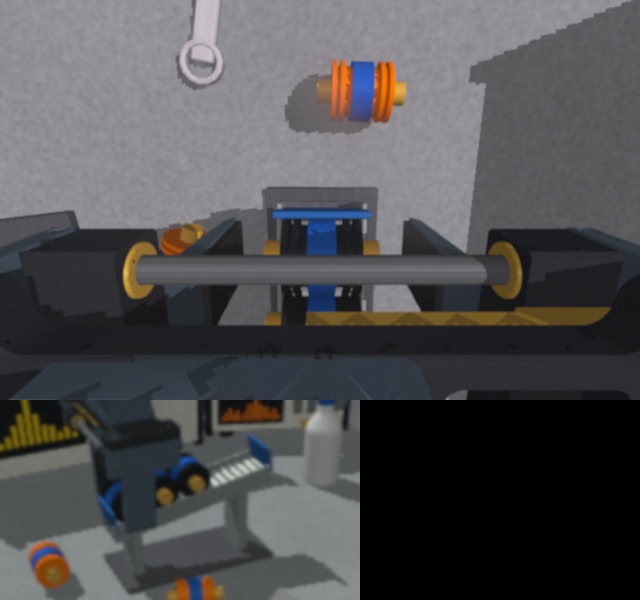

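The near finger covers the first stub in the side view, and the second and third stubs are free beside it. The part is centred between the jaws in the wrist view, so I'll close.

Emit:
arm_command:
  steps:
    - [[0, 0, 0, 0, 0, 0, -1], [0, 0, 0, 0, 0, 0, -1], [0, 0, 0, 0, 0, 0, -1], [0, 0, 0, 0, 0, 0, -1], [0, 0, 0, 0, 0, 0, -1], [0, 0, 0, 0, 0, 0, -1]]
  force: 25

```text
time_s: 3.78
ee_pos: [0.4775, 0.227, 0.272]
tool_rot: [2.221, 2.222, -0.0]
ft_force: [-0.1, -0.2, 1.6]
opening: 0.0595
```

Emit:
arm_command:
  steps:
    - [[0, 0, -0.01, 0, 0, 0, -1], [0, 0, -0.025, 0, 0, 0, -1], [0, 0, -0.045, 0, 0, 0, -1], [0, 0, -0.07, 0, 0, 0, -1], [0, 0, -0.1, 0, 0, 0, -1], [0, 0, -0.12, 0, 0, 0, -1], [0, 0, -0.12, 0, 0, 0, -1], [0, 0, -0.12, 0, 0, 0, -1]]

```text
time_s: 4.78
ee_pos: [0.4771, 0.2269, 0.3917]
tool_rot: [-2.221, -2.222, 0.001]
ft_force: [0.3, -0.7, -2.1]
opening: 0.0599
```

Run:
```python
from h import *
o=env.get_obs(); print(o['time_s'],o['ee_pos'],o['ft_force'],o['opening'])
w=env.grab_frame('wrist');s=env.grab_frame('side')
v=np.zeros((600,640,3),np.uint8); v[:400]=w
s2=cv2.resize(s[80:180,220:400],None,fx=2,fy=2); v[400:600,:360]=s2
cv2.imwrite('pics/3.png',v[:,:,::-1])
```

```text
4.775 [0.47714995 0.22691933 0.39166701] [ 0.27223679 -0.72455934 -2.13121894] 0.059947928963110825
```

View pics/3.png

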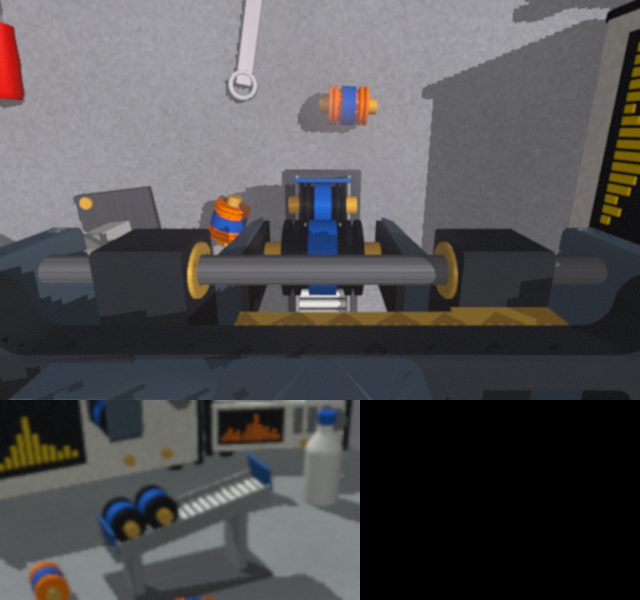

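Side view: the second part is now at the stop, with the third behind it, and the first hangs in the gripper. Next I'll hover near the saddle and measure it with the wrist camera.

Emit:
arm_command:
  steps:
    - [[-0.02, 0.005, -0.01, 0, 0, 0, -1], [-0.05, 0.02, -0.01, 0, 0, -1, -1], [-0.09, 0.035, -0.01, 0, 0, -2, -1], [-0.13, 0.05, -0.01, 0, 0, -3, -1], [-0.17, 0.07, -0.01, 0, 0, -4, -1], [-0.21, 0.085, -0.01, 0, 0, -5, -1], [-0.235, 0.095, -0.01, 0, 0, -6, -1], [-0.244, 0.1, -0.01, 0, 0, -6.5, -1], [-0.244, 0.1, -0.01, 0, 0, -6.5, -1], [-0.244, 0.1, -0.01, 0, 0, -6.5, -1]]

```text
time_s: 6.12
ee_pos: [0.5772, -0.0161, 0.4018]
tool_rot: [-2.091, -2.344, 0.0]
ft_force: [-0.2, 0.6, -1.7]
opening: 0.0595
```

Run:
```python
from h import *
o=env.get_obs(); print(o['time_s'],o['ee_pos'],o['tool_rot'],o['opening'],o['qvel'].round(3))
w=env.grab_frame('wrist')
cv2.imwrite('pics/w4.png',w[:,:,::-1])
cv2.imwrite('pics/w4z.png',cv2.resize(w[80:280,220:420],None,fx=3,fy=3,interpolation=cv2.INTER_CUBIC)[:,:,::-1])
r=env.regions_of('wrist','cradle'); print([(x['xy'],x['score'],x['region'].sum()) for x in r])
```

```text
6.125 [ 0.57721645 -0.01613815  0.40177064] [-2.09077297e+00 -2.34411133e+00  4.59004053e-04] 0.059480367244161544 [ 0.003 -0.002  0.001 -0.001 -0.001 -0.004]
[([327.5, 144.1], 0.75, np.int64(6642))]
```

View pics/w4z.png

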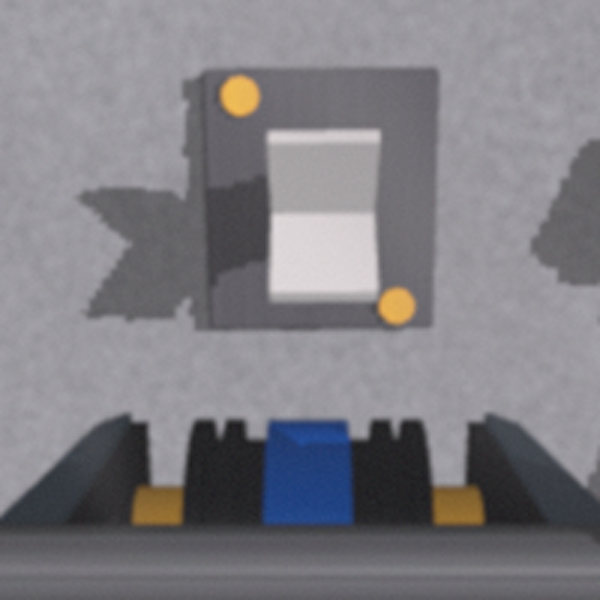

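Run:
```python
from h import *
o=env.get_obs(); c=cam('wrist',o); T=Ro.from_rotvec(o['tool_rot']); R=T.as_matrix()
print(R.round(3))
z=lambda x,y:(220+(x+.5)/3-.5,80+(y+.5)/3-.5)
tool=lambda P:((P-o['ee_pos'])@R)
def show(n,P): print(n,P.round(4).tolist(),'mean tool',tool(P).mean(0).round(4), P.mean(0).round(4))
show('valley',back(c,[z(272,212),z(377,212)],.067))
show('rim',back(c,[z(267,143),z(380,143),z(270,291),z(379,291)],.089))
show('rimouter',back(c,[z(267,130),z(380,130),z(270,301),z(379,301)],.089))
show('foot',back(c,[z(208,68),z(439,68),z(432,327),z(208,327)],.008))
# held part: predict for tool offset (0,dy,dz)
for dy in (-.003,0,.003):
  for h in (.172,.177,.182):
    th=np.linspace(0,2*np.pi,73); ring=np.c_[0*th,dy+.02*np.cos(th),h+.02*np.sin(th)]
    ends=np.array([[-.03,dy-.006,h-.006],[.03,dy-.006,h-.006]])
    p=proj(c,ring@R.T+o['ee_pos']); e=proj(c,ends@R.T+o['ee_pos'])
    rs=np.c_[0*th,dy+.008*np.cos(th),h+.008*np.sin(th)]; rs[:,0]=.025
    ps=proj(c,rs@R.T+o['ee_pos'])
    print(dy,h,'top row zoom',((p[:,1].min()-80)*3).round(1),'stub top',((ps[:,1].min()-80)*3).round(1),'ends',((e[:,0]-220)*3).round(1))
```

```text
[[-0.114  0.993 -0.   ]
 [ 0.993  0.114  0.   ]
 [ 0.    -0.    -1.   ]]
valley [[0.5343, -0.0328, 0.067], [0.5304, 0.0013, 0.067]] mean tool [ 0.0055 -0.0445  0.335 ] [ 0.5324 -0.0157  0.067 ]
rim [[0.5126, -0.0358, 0.089], [0.5088, -0.0022, 0.089], [0.5569, -0.0303, 0.089], [0.5531, 0.0034, 0.089]] mean tool [ 0.005  -0.0441  0.313 ] [ 0.5329 -0.0162  0.089 ]
rimouter [[0.5089, -0.0362, 0.089], [0.5051, -0.0027, 0.089], [0.5601, -0.0299, 0.089], [0.5562, 0.0038, 0.089]] mean tool [ 0.005  -0.0444  0.313 ] [ 0.5326 -0.0162  0.089 ]
foot [[0.4882, -0.0641, 0.008], [0.4783, 0.0222, 0.008], [0.5766, 0.0339, 0.008], [0.5868, -0.0553, 0.008]] mean tool [ 0.0054 -0.0444  0.394 ] [ 0.5325 -0.0158  0.008 ]
-0.003 0.172 top row zoom 406.1 stub top 476.1 ends [122.1 490.4]
-0.003 0.177 top row zoom 398.4 stub top 466.5 ends [127.8 484.8]
-0.003 0.182 top row zoom 391.2 stub top 457.3 ends [133.1 479.5]
0 0.172 top row zoom 422.9 stub top 492.6 ends [123.  489.5]
0 0.177 top row zoom 414.8 stub top 482.5 ends [128.6 484. ]
0 0.182 top row zoom 407.1 stub top 473.0 ends [133.9 478.8]
0.003 0.172 top row zoom 439.6 stub top 509.0 ends [123.8 488.7]
0.003 0.177 top row zoom 431.0 stub top 498.4 ends [129.4 483.2]
0.003 0.182 top row zoom 422.9 stub top 488.5 ends [134.6 478. ]
```

Emit:
arm_command:
  steps:
    - [[0.003, -0.025, 0, 0, 0, 0, -1], [0.005, -0.0455, 0.01, 0, 0, 0, -1], [0.005, -0.0455, 0.04, 0, 0, 0, -1], [0.005, -0.0455, 0.07, 0, 0, 0, -1], [0.005, -0.0455, 0.09, 0, 0, 0, -1], [0.005, -0.0455, 0.095, 0, 0, 0, -1], [0.005, -0.0455, 0.095, 0, 0, 0, -1], [0.005, -0.0455, 0.095, 0, 0, 0, -1]]

```text
time_s: 7.22
ee_pos: [0.5321, -0.017, 0.308]
tool_rot: [2.091, 2.343, 0.001]
ft_force: [-0.1, -0.3, -1.9]
opening: 0.06
```

Run:
```python
from h import *
o=env.get_obs(); print(o['time_s'],o['ee_pos'],o['tool_rot'],o['ft_force'],o['opening'])
w=env.grab_frame('wrist');s=env.grab_frame('side')
v=np.zeros((600,640,3),np.uint8)
v[:300,:]=cv2.resize(w[100:280,:],(640,300))[:300] if 0 else w[100:400]
v[300:600,:450]=cv2.resize(s[150:250,280:430],None,fx=3,fy=3,interpolation=cv2.INTER_CUBIC)
cv2.imwrite('pics/5.png',v[:,:,::-1])
```

```text
7.225 [ 0.53206915 -0.01702834  0.30795792] [2.09070515e+00 2.34344188e+00 1.31259218e-03] [-0.10128987 -0.2741295  -1.85229089] 0.06000553483172527
```

View pics/5.png

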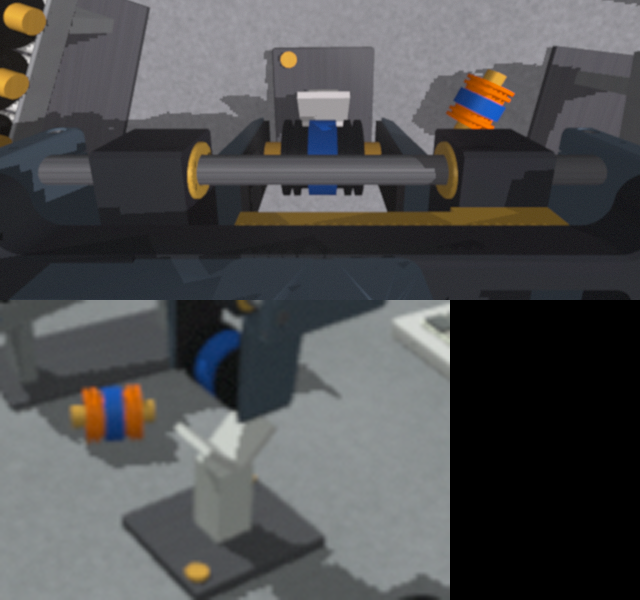

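Emit:
arm_command:
  steps:
    - [[0, 0, 0.012, 0, 0, 0, -1], [0, 0, 0.022, 0, 0, 0, -1], [0, 0, 0.028, 0, 0, 0, -1], [0, 0, 0.032, 0, 0, 0, -1], [0, 0, 0.034, 0, 0, 0, -1], [0, 0, 0.034, 0, 0, 0, -1], [0, 0, 0.034, 0, 0, 0, -1]]

```text
time_s: 8.2
ee_pos: [0.5319, -0.0171, 0.2733]
tool_rot: [2.091, 2.344, 0.0]
ft_force: [-0.2, -0.2, -1.0]
opening: 0.0601
```

Emit:
arm_command:
  steps:
    - [[0, 0, 0.001, 0, 0, 0, -1], [0, 0, 0.002, 0, 0, 0, -1], [0, 0, 0.002, 0, 0, 0, -1], [0, 0, 0.002, 0, 0, 0, -1]]

```text
time_s: 8.7
ee_pos: [0.532, -0.0172, 0.272]
tool_rot: [2.091, 2.344, 0.0]
ft_force: [-5.5, 0.4, 16.3]
opening: 0.0599
```

Run:
```python
from h import *
o=env.get_obs(); print(o['time_s'],o['ee_pos'],o['tool_rot'],o['ft_force'],o['opening'])
w=env.grab_frame('wrist');s=env.grab_frame('side')
v=np.zeros((600,640,3),np.uint8)
v[:300,:]=w[100:400]
v[300:600,:450]=cv2.resize(s[150:250,280:430],None,fx=3,fy=3,interpolation=cv2.INTER_CUBIC)
cv2.imwrite('pics/6.png',v[:,:,::-1])
```

```text
8.7 [ 0.53204445 -0.01715352  0.27195506] [2.09125446e+00 2.34404450e+00 2.58179186e-04] [-5.45583679  0.41170766 16.31071039] 0.059918395273535145
```

View pics/6.png

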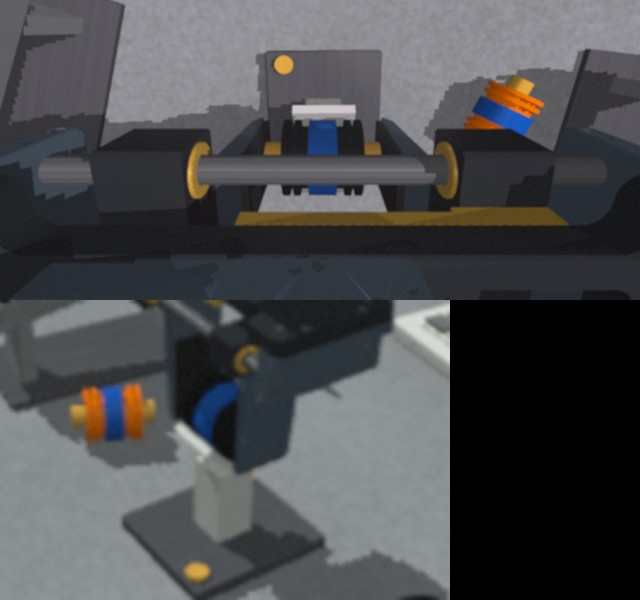

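It touched down at 16 N with TCP z at 0.272, which matches the seated height. I'll release and retreat upward.

Emit:
arm_command:
  steps:
    - [[0, 0, -0.001, 0, 0, 0, -1], [0, 0, -0.001, 0, 0, 0, 1], [0, 0, -0.001, 0, 0, 0, 1], [0, 0, -0.001, 0, 0, 0, 1], [0, 0, -0.001, 0, 0, 0, 1], [0, 0, -0.001, 0, 0, 0, 1], [0, 0, -0.001, 0, 0, 0, 1], [0, 0, -0.01, 0, 0, 0, 1], [0, 0, -0.03, 0, 0, 0, 1], [0, 0, -0.06, 0, 0, 0, 1], [0, 0.02, -0.1, 0, 0, 0, 1], [0, 0.045, -0.13, 0, 0, 0, 1], [0, 0.045, -0.13, 0, 0, 0, 1], [0, 0.045, -0.13, 0, 0, 0, 1], [0, 0.045, -0.13, 0, 0, 0, 1]]

```text
time_s: 10.68
ee_pos: [0.5756, -0.012, 0.3999]
tool_rot: [-2.091, -2.343, 0.002]
ft_force: [0.7, 0.1, 0.5]
opening: 0.0911
```

Run:
```python
from h import *
o=env.get_obs(); print(o['time_s'],o['ee_pos'],o['tool_rot'],o['ft_force'],o['opening'])
w=env.grab_frame('wrist');s=env.grab_frame('side')
v=np.zeros((600,800,3),np.uint8)
v[:300,:300]=cv2.resize(w[100:200,270:370],None,fx=3,fy=3,interpolation=cv2.INTER_CUBIC)
v[300:600,:600]=cv2.resize(s[100:250,220:430],None,fx=2,fy=2,interpolation=cv2.INTER_CUBIC)[:300].copy() if 0 else np.pad(cv2.resize(s[100:250,220:430],None,fx=2,fy=2,interpolation=cv2.INTER_CUBIC),((0,0),(0,180),(0,0)))
cv2.imwrite('pics/7.png',v[:,:,::-1])
```

```text
10.675 [ 0.57563552 -0.01204995  0.39994837] [-2.09064729e+00 -2.34285400e+00  1.98260697e-03] [0.67993376 0.07230647 0.47610919] 0.09111433233082411
```

View pics/7.png

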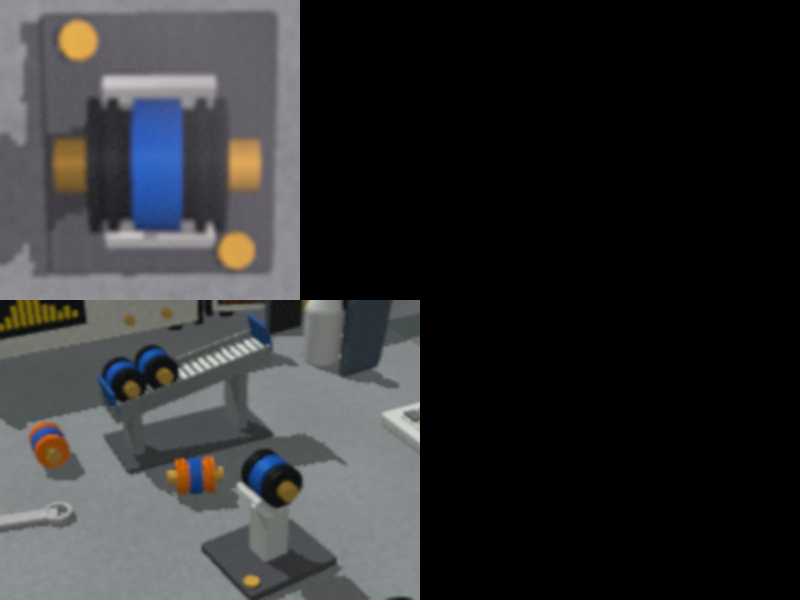

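The part is seated: its ends run from column 53 to 262 (centre 157.5), against a saddle centre of about 160, and it lies square to the groove. The second blue part is at the stop.

```bash
python3 -c "
from bench import env
print(env.finish_job())"
```

```text
the job is handed in; nothing more can be done
None
```

The first blue attenuator now lies in the white saddle, and the second has rolled down to the front stop without leaving its lane. I handed the job in at about 10.8 s of the 40 s allowed; it reports no verdict.

- **Pick-up:** I gripped the first part by its brass ends and lifted it straight up. A side picture then showed the second part at the front stop with the third behind it.
- **Placing:** I lowered the part along the groove until it pressed on the saddle with about 16 N while still held. The tool height matched the seated height of 95 mm. I then opened the fingers and raised the arm clear.
- **Last check:** The final pictures show the part within about 1 mm of centred along the groove and square to it. The second part was still at the stop, and the gripper was open and away from everything, with wrist force near zero.
- **Disagreement:** The top and wrist cameras differed by about 3.5 mm in x. I used a value between the two, nearer the wrist camera's, for the grip, and the wrist camera for the placing. The part pushed back about 5 N sideways at touchdown, so it was probably a millimetre or so off centre across the groove before the saddle centred it.

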